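# Lift a crystal from its specimen tray with tongs

### The job

I want to photograph the tall pointed crystal in the specimen tray without fingermarks: pick up the sprung tongs, close their tips on that crystal and lift it upright out of the tray. Finish while still holding it still in the closed tongs, at least 10 cm above the tray; do not let go. The gripper must never touch any of the three specimens itself; leave the other two in their pockets and everything else on the desk where it is.

Things in the scene. Friction and masses are not known exactly. Their poses are not given: they have to be found in the camera images.
- tongs: Sprung steel tongs lying flat on the desk, 210 mm long, 32 mm tall, 120 g, balancing within 25 mm of the origin. Origin: on the underside, midway between the two grip paddles of the open tongs; x points to the tips, z up. The pivot barrel (18 mm across, 30 mm tall) is at x = -90 mm. The tip pads (black rubber, 24 mm long, 20 mm tall, 4 mm thick, 6 to 26 mm above the underside) are at x = +100 mm.
- tongs_grip (a point): Where to hold the tongs: midway between the paddles, 16 mm above the underside. Upright steel paddles, 44 mm long in x, 32 mm tall; outer faces 54 mm apart when open, 40 mm when the tips are 22 mm apart; 1 mm of squeeze closes the tips 2.1 mm. A spring holds them open: about 7 N on the paddles to start closing, 10 N at tips 22 mm apart.
- tongs_jaw (a joint): Pivot of the tongs' left arm (that on +y) against the right arm, which is one piece with body tongs: 0 = open (tips 52 mm apart), 0.16 rad = tips 22 mm apart and pads parallel, 0.23 rad = stop.
- tip_left (a point): Centre of the inner face of the left tip pad of the tongs, 16 mm above the tongs' underside.
- tip_right (a point): Centre of the inner face of the right tip pad of the tongs, 16 mm above the tongs' underside.
- tray: Specimen tray: a wooden board 100 mm (its x) by 250 mm (its y), 12 mm thick, fixed to the desk, origin under its centre. A row of three square pockets 34 mm wide and 5 mm deep along its y axis, at y = -75, 0 and +75 mm; each has one specimen, in any order. All three specimens are of the same pale stone.
- crystal: The tall crystal: upright six-sided column 22 mm across flats (25 mm across corners), straight for 40 mm, then a point, 55 mm tall in all, 30 to 55 g. Origin: centre of its foot, z up; it stands on a pocket floor 7 mm above the desk.
- stub: Bystander specimen: short six-sided column with a flat top, 22 mm across flats, 24 mm tall; origin at the centre of its foot.
- dome: Bystander specimen: low round dome, 30 mm across, 18 mm tall; origin at the centre of its foot.
- magnifier: Bystander: magnifying glass with black handle, 76x170x19 mm, origin under its middle.
- eraser: Bystander: eraser, 21x48x11 mm, origin under its middle.
- ink_bottle: Bystander: square dark ink bottle, 52x52x62 mm, origin under its middle.
- bell: Bystander: hand bell, 62 mm across, 89 mm tall, origin under its middle.
There are look-alikes about, which are no part of the job. What is shaped like the crystal but yellow is not meant.

How it is judged:
By the outcome, as a careful person would: the job done as asked, in the order asked, and still so for the second after the job is handed in, while the arm keeps its last pose, push and grip.
It also fails if it takes over 42 s, if anything falls off the work surface, if the arm or the gripper's body presses on something with over 40 N, if the wrist force passes 120 N, or if a joint passes its speed limit or range.

### The arm

A 6-joint arm with a two-finger parallel gripper is mounted at the origin on the work surface; the furniture and walls round the work are solid. World frame = base frame: x ahead of the robot, y to its left, z up, the work surface at z = 0. Lengths are in m, angles in rad, forces in N, time in s.
With the tool pointing down it reaches from about 0.35 to 0.975 m from the base axis. Payload 4.9 kg.
Tool frame: the origin (TCP) lies on the mounting face of the last link; the fingertips stand 173 mm ahead of it and the grasp point (between the pads) lies 155 mm ahead of it; z points along the fingers, y is the direction in which the jaws open and shut (so a half turn about z gives the same grasp; the last joint's range is limited). The gripper opens to 85 mm and grips with 20 to 120 N. Pads are 22 mm wide; open, the fingers measure 114 mm over their backs; the gripper's body (76 mm by 85 mm) begins 54 mm behind the grasp point. The pads swing forward as they close: fully open they stand 13 mm farther back than shut.
Start: joints at [-1.467, 0.053, 1.613, -0, 1.476, -0.119], TCP at [0.138, -0.61, 0.405] pointing down, gripper open.
Joint ranges: [-3.01, 3.01], [-1.01, 2.22], [0.06, 2.58], [-1.02, 4.17], [0.09, 2.62], [-3.14, 3.14]. Speed limits (rad/s): [2.57, 2.57, 3.14, 3.14, 3.14, 3.14].

### API

Orientations are given as a unit quaternion [w, x, y, z].
In Python, from plant import manip gives the robot as it stands.
- The arm moves only by the tool play_rows, never from a script. Its argument "increments" is a list of rows, each an object with "offset": the shift along the tool's x, y, z in mm, a list of three; "twist": the turn about the tool's z in rad; "grip": the opening, from 0 (shut) to 1 (fully open). In form: [{"offset": [dx, dy, dz], "twist": twist, "grip": grip}, ...]. A call has 1 to 5 rows; each row is the pose to reach, as a shift and turn from the pose commanded when the call began, along the tool's axes at that moment; what a row does not reach only later rows make up. A row lasts 1/12 s, in which the tool goes at most 41.7 mm and 7.16 degrees, less where a joint would pass 70% of its speed; a pose out of reach is approached as far as the arm can. A call with a gripper value outside its range is refused whole. The fingers move at their own pace and stop on an object; the grip force is fixed at half the most. Time passes only in rows, so rows that repeat a pose let the fingers close. It gives the time, the measured TCP pose, the force and the opening at its end, in the units of the state.
- manip.state(): the state, without advancing time (a new reading comes with each control period).
- manip.grab_frame(name): name is "side" or "top"; returns the picture (384x512x3 uint8, blue, green, red); there is no depth.
- manip.get_calibration(name): a dict with "fx", "fy", "cx", "cy" (pixels), "k1" (the pictures are not rectified: a ray, as slopes to the right and down, at radius r is drawn at 1 + k1 r^2 times it, then the intrinsics apply), "T" (4x4, takes a point from camera to world coordinates). Camera axes: x right, y down, z forward; pixel columns grow to the right and rows downward; lengths in m; the calibration is good to about 2 mm. A picture is of the moment at which its call begins. get_calibration takes no time and is no camera call.
- manip.job_done(): hands the job in, once; it reports no verdict.
Trained networks look in the newest picture that a camera, given by its name, has taken for a name from the list of things; names that differ only in an ending like _2 or _b are one class to them, and where a whole thing is asked for, a point or a joint stands for the part that bears it (a point fixed in the world has none). Each returns a list of dicts, best first, with "p" (0 to 1); they miss things now and then, are a little off and sometimes report something else, mostly with a low value. They report only what shows in the picture. A call takes as long as a camera call. They do not tell look-alikes from the thing itself.
- manip.boxes_of(query, camera): "xyz" ([x, y, z] in m, in the coordinates of the camera as it stood for that picture, good to about 4 mm: the middle of the surface that is visible of it).
- manip.tip_of(query, camera): "xyz" ([x, y, z] in m, in the coordinates of the camera as it stood for that picture, good to about 4 mm: a listed point, or the origin of a listed thing).
The state is a dict: "time": time; "joint_pos": joint angles; "joint_vel": joint speeds; "joint_efforts": joint torques, N m; "tool_pos": TCP position; "tool_rot": TCP orientation; "contact_force": force on the tool from outside, world axes, zero at the start; "ft_torque": the same for the moment, N m; "gripper_width": opening from 0.0 (shut) to 1.0 (fully open).
Only numpy, scipy, OpenCV 4.12 (cv2) and the standard library are available. Lean on these libraries where they do the work, as an engineer would, in place of code of your own. Each camera call takes 0.05 s, during which the arm holds its last target. There are 200 camera calls.

## Working session

There is one attempt and no reset: what is moved stays moved. The work goes in short steps, Python scripts to look and compute and a tool call to move; the robot and the scene stay as the last step left them, time stands still between calls to the robot, and variables do not carry over. Pictures are saved under pics/ and viewed, about 8 in all and at most 12, crops included, and the job is handed in when it is done.

Besides the shell and the picture viewer there is one more tool, called after ">>>" as name(argument=value, ...), one argument or row to a line, values as JSON. play_rows: Moves the arm, as the interface text tells. Its arguments: {"type":"object","properties":{"increments":{"type":"array"}},"required":["increments"]}

```bash
mkdir -p pics; cat > h.py <<'E'
import numpy as np, cv2
from plant import manip
def cal(n):
    c=manip.get_calibration(n); return c,np.array(c["T"])
def w(n,p):
    T=cal(n)[1]; return (T@np.append(p,1))[:3]
def px(n,P):
    c,T=cal(n); q=np.linalg.inv(T)@np.append(P,1); s=q[:2]/q[2]; s=s*(1+c["k1"]*(s@s))
    return s*[c["fx"],c["fy"]]+[c["cx"],c["cy"]]
def ray(n,uv,z):
    c,T=cal(n); d=(np.array(uv)-[c["cx"],c["cy"]])/[c["fx"],c["fy"]]; s=d.copy()
    for _ in range(20): s=d/(1+c["k1"]*(s@s))
    v=T[:3,:3]@np.append(s,1); o=T[:3,3]; return o+v*(z-o[2])/v[2]
E
python3 - <<'E'
from h import *
for n in("top","side"):
    cv2.imwrite(f"pics/{n}0.png",manip.grab_frame(n)); print(n,np.round(cal(n)[1],3).tolist(),cal(n)[0]["fx"])
    for q in["tongs","tongs_grip","tip_left","tip_right","tray","crystal","stub","dome","magnifier","bell","ink_bottle","eraser"]:
        print(q,[(round(d["p"],2),np.round(w(n,d["xyz"]),3).tolist(),np.round(px(n,w(n,d["xyz"]))).tolist()) for d in manip.tip_of(q,n)[:4]])
s=manip.state(); print(s["time"],s["tool_pos"],s["tool_rot"],s["gripper_width"])
E
```

```text
top [[0.02, -0.992, 0.127, 0.393], [-0.999, -0.016, 0.03, -0.041], [-0.027, -0.128, -0.991, 1.084], [0.0, 0.0, 0.0, 1.0]] 489.6898872830861
tongs [(0.66, [0.431, -0.137, -0.003], [310.0, 236.0])]
tongs_grip [(0.79, [0.437, -0.142, 0.017], [313.0, 233.0]), (0.5, [0.649, 0.127, 0.0], [195.0, 138.0])]
tip_left [(0.48, [0.389, -0.043, 0.014], [268.0, 254.0])]
tip_right [(0.76, [0.44, -0.031, 0.017], [263.0, 231.0])]
tray [(0.74, [0.594, -0.115, -0.001], [301.0, 163.0])]
crystal [(0.55, [0.723, -0.174, -0.003], [327.0, 109.0]), (0.43, [0.612, -0.035, 0.005], [266.0, 154.0])]
stub [(0.43, [0.574, -0.184, 0.006], [332.0, 172.0])]
dome [(0.72, [0.596, -0.117, 0.006], [302.0, 162.0])]
magnifier [(0.83, [0.331, 0.168, -0.002], [172.0, 279.0])]
bell [(0.62, [0.71, 0.199, 0.001], [165.0, 112.0])]
ink_bottle [(0.6, [0.647, 0.127, -0.003], [195.0, 139.0]), (0.26, [0.441, -0.031, 0.016], [263.0, 230.0])]
eraser [(0.57, [0.52, 0.09, 0.001], [209.0, 194.0])]
side [[0.934, -0.142, 0.328, 0.189], [-0.357, -0.352, 0.865, -0.93], [-0.008, -0.925, -0.379, 0.466], [0.0, 0.0, 0.0, 1.0]] 480.07942976476073
t
[... 286 characters left out ...]
[0.593, -0.112, 0.012], [302.0, 223.0])]
tray [(0.68, [0.596, -0.11, 0.0], [302.0, 228.0])]
crystal [(0.79, [0.615, -0.037, 0.005], [296.0, 211.0]), (0.78, [0.721, -0.166, -0.001], [368.0, 229.0])]
stub [(0.69, [0.575, -0.186, 0.005], [310.0, 244.0]), (0.39, [0.436, -0.132, 0.019], [234.0, 238.0])]
dome []
magnifier [(0.71, [0.33, 0.167, 0.001], [154.0, 198.0])]
bell [(0.75, [0.71, 0.2, 0.002], [291.0, 173.0])]
ink_bottle [(0.81, [0.657, 0.127, 0.002], [284.0, 184.0])]
eraser [(0.75, [0.389, -0.048, 0.016], [200.0, 225.0]), (0.52, [0.526, 0.093, -0.003], [240.0, 198.0])]
1.3 [ 0.13811143 -0.60953894  0.40474202] [2.80986172e-05 9.93799959e-01 1.11182911e-01 4.05565988e-06] 0.9999352908480056
```

View pics/top0.png

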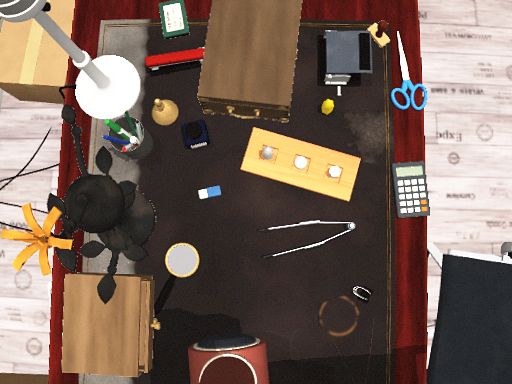

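View pics/side0.png

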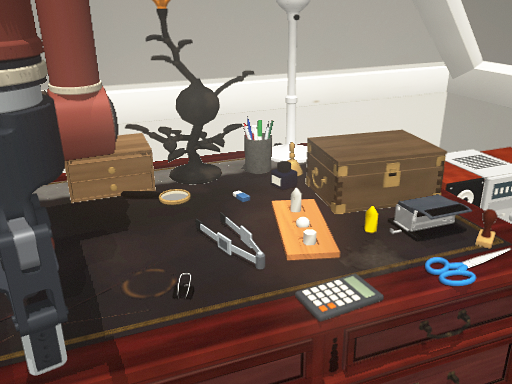

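The candidates for the crystal are the pale pointed column at side (296,200) / top (268,153), the yellow look-alike at side (371,219) / top (327,106), and the flat-topped stub at side (310,237). I choose the pale pointed one in the tray's far-left pocket. I'll check it in a close crop along with the tongs.

```bash
python3 - <<'E'
from h import *
a=cv2.imread("pics/side0.png");b=cv2.imread("pics/top0.png")
A=cv2.resize(a[170:275,190:330],None,fx=5,fy=5,interpolation=cv2.INTER_CUBIC)[:300, :]
c1=cv2.resize(a[178:258,268:343],(400,427),interpolation=cv2.INTER_CUBIC)
c2=cv2.resize(b[120:200,235:310],(400,427),interpolation=cv2.INTER_CUBIC)
cv2.imwrite("pics/c1.png",np.hstack([c1,c2]))
t=cv2.resize(b[212:264,255:365],None,fx=7,fy=7,interpolation=cv2.INTER_CUBIC)
cv2.imwrite("pics/c2.png",t)
for u in((313,178),(335,209),(443,187)): print(ray("side",u,0))
E
```

```text
[ 7.49044890e-01  1.43412377e-01 -5.55111512e-17]
[ 7.06362328e-01 -5.25273544e-02 -5.55111512e-17]
[ 1.02394219 -0.03684518  0.        ]
```

View pics/c1.png

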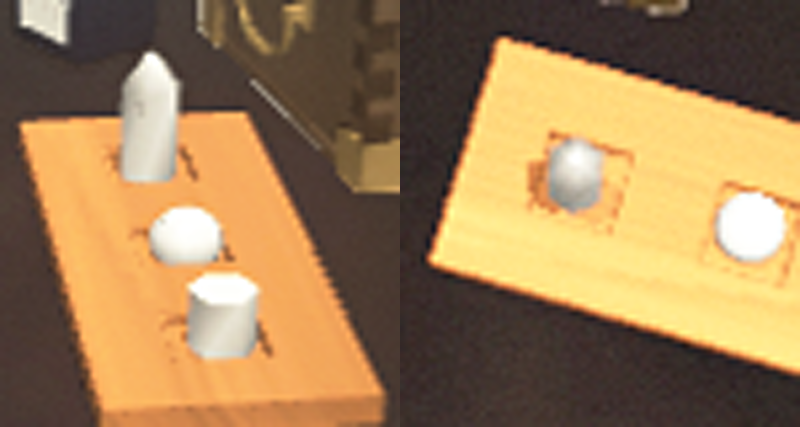

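View pics/c2.png

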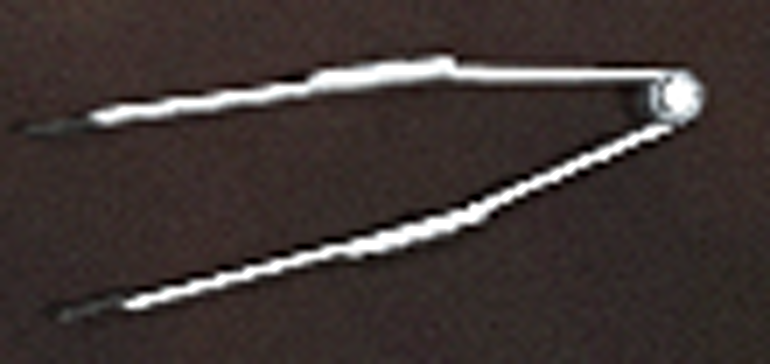

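The left crop shows the pale pointed column at (150,115), with the round dome and the flat stub below it, so the choice holds. The tongs crop shows the barrel at (680,95), the paddles at (382,75) and (415,232), and the dark pads at (57,128) and (92,308). Next I compute the poses.

```bash
python3 - <<'E'
from h import *
def t(x,y,z): return ray("top",(255+x/7,212+y/7),z)[:2]
B=t(680,95,.03);p1=t(382,75,.032);p2=t(415,232,.032);a=t(57,128,.026);b=t(92,308,.026)
m=(a+b)/2; d=m-B; L=np.linalg.norm(d); yaw=np.arctan2(d[1],d[0])
print(B,p1,p2,a,b,"len",L,"yaw",np.degrees(yaw),"origin",B+d/L*.09,(p1+p2)/2, "padgap",np.linalg.norm(a-b),"paddle",np.linalg.norm(p1-p2))
# crystal: side-view tip, foot
print("tip side",ray("side",(268+150*.1875,178+52*.1874),.062),"foot",ray("side",(268+147*.1875,178+175*.1874),.007))
print("tip top",ray("top",(267.8+.5,120+148*.1874),.062), "mid top",ray("top",(267.8,152.8),.05))
# tray edge, long front edge in top
e1=ray("top",(235+30*.1875,120+262*.1874),.012);e2=ray("top",(310,120+373*.1874),.012);v=e1-e2;print("tray y dir deg",np.degrees(np.arctan2(v[1],v[0])))
s=manip.state();P=s["tool_pos"];g=.2229
x=np.array([np.cos(g),np.sin(g)]);y=np.array([np.sin(g),-np.cos(g)]);D=B+d/L*.09-P[:2]
print("offset mm",1000*D@x,1000*D@y,s["joint_pos"])
E
```

```text
[ 0.45369435 -0.22382885] [ 0.45833719 -0.131726  ] [ 0.41050064 -0.14220583] [ 0.44066706 -0.03228267] [ 0.38567746 -0.04400088] len 0.1900571749820585 yaw 102.31053314546686 origin [ 0.43450545 -0.13589827] [ 0.43441892 -0.13696592] padgap 0.056224309046398385 paddle 0.048971038313413616
tip side [ 0.61304564 -0.0388011   0.062     ] foot [ 0.61177925 -0.04122148  0.007     ]
tip top [ 0.61455545 -0.04051258  0.062     ] mid top [ 0.60601742 -0.0396055   0.05      ]
tray y dir deg 74.0407281119726
offset mm 393.76381311051597 -396.4025157420865 [-1.46697929e+00  5.26788705e-02  1.61285764e+00  8.57647524e-06
  1.47600001e+00 -1.19010300e-01]
```

>>> play_rows(
  increments=[
    {"offset": [394,-396,0],"twist": 0,"grip": 1},
    {"offset": [394,-396,0],"twist": 0,"grip": 1},
    {"offset": [394,-396,0],"twist": 0,"grip": 1},
    {"offset": [394,-396,0],"twist": 0,"grip": 1},
    {"offset": [394,-396,0],"twist": 0,"grip": 1},
  ],
)

```text
time: 1.72
tool_pos: [0.2493, -0.4314, 0.4047]
tool_rot: [0.0, 0.994, 0.111, 0.0]
contact_force: [1.2, 0.3, -0.3]
gripper_width: 0.996
```

>>> play_rows(
  increments=[
    {"offset": [246,-247,0],"twist": 0,"grip": 1},
    {"offset": [246,-247,0],"twist": 0,"grip": 1},
    {"offset": [246,-247,0],"twist": 0,"grip": 1},
    {"offset": [246,-247,0],"twist": 0,"grip": 1},
    {"offset": [246,-247,0],"twist": 0,"grip": 1},
  ],
)

```text
time: 2.13
tool_pos: [0.36, -0.2547, 0.405]
tool_rot: [0.0, 0.994, 0.111, 0.0]
contact_force: [1.6, -0.2, -0.3]
gripper_width: 1.004
```

>>> play_rows(
  increments=[
    {"offset": [98,-100,0],"twist": 0,"grip": 1},
    {"offset": [98,-100,0],"twist": 0,"grip": 1},
    {"offset": [98,-100,0],"twist": 0,"grip": 1},
    {"offset": [98,-100,0],"twist": 0,"grip": 1},
    {"offset": [98,-100,0],"twist": 0,"grip": 1},
  ],
)

```text
time: 2.55
tool_pos: [0.4341, -0.1347, 0.4049]
tool_rot: [-0.0, 0.993, 0.114, 0.0]
contact_force: [0.4, 0.0, 0.4]
gripper_width: 1.003
```

>>> play_rows(
  increments=[
    {"offset": [0,0,100],"twist": -0.6,"grip": 0.95},
    {"offset": [0,0,100],"twist": -0.6,"grip": 0.95},
    {"offset": [0,0,100],"twist": -0.6,"grip": 0.95},
    {"offset": [0,0,100],"twist": -0.6,"grip": 0.95},
    {"offset": [0,0,100],"twist": -0.6,"grip": 0.95},
  ],
)

```text
time: 2.97
tool_pos: [0.4319, -0.1379, 0.3023]
tool_rot: [-0.002, 0.916, 0.402, -0.002]
contact_force: [-0.5, -0.3, 1.1]
gripper_width: 0.946
```

>>> play_rows(
  increments=[
    {"offset": [0,0,0],"twist": -0.6,"grip": 0.95},
    {"offset": [0,0,0],"twist": -0.6,"grip": 0.95},
    {"offset": [0,0,0],"twist": -0.6,"grip": 0.95},
    {"offset": [0,0,0],"twist": -0.6,"grip": 0.95},
    {"offset": [0,0,0],"twist": -0.6,"grip": 0.95},
  ],
)

```text
time: 3.38
tool_pos: [0.4326, -0.1384, 0.3048]
tool_rot: [0.0, 0.756, 0.655, -0.0]
contact_force: [0.2, -0.3, 0.1]
gripper_width: 0.948
```

```bash
cat > st.py <<'E'
from h import *
import sys
from scipy.spatial.transform import Rotation as R
s=manip.state();q=s["tool_rot"];M=R.from_quat([q[1],q[2],q[3],q[0]]).as_matrix()
ya=np.degrees(np.arctan2(M[1,1],M[0,1]))
print(s["time"],np.round(s["tool_pos"],4),"yaxis deg",round(ya,2),"zaxis",np.round(M[:,2],3),"g",round(s["gripper_width"],3),"F",np.round(s["contact_force"],1),"q",np.round(s["joint_pos"],2))
if len(sys.argv)>1:
    tx=np.array([float(v) for v in sys.argv[1:4]]);print("offset mm",np.round(1000*M.T@(tx-s["tool_pos"]),1),"twist",round(-np.radians(float(sys.argv[4])-ya),3))
E
python3 st.py .4345 -.136 .177 12.3
```

```text
3.3833 [ 0.4326 -0.1384  0.3048] yaxis deg -8.23 zaxis [-0.    -0.001 -1.   ] g 0.948 F [ 0.2 -0.3  0.1] q [-0.47 -0.29  2.1  -0.    1.33 -0.33]
offset mm [  2.8   1.6 127.8] twist -0.358
```

>>> play_rows(
  increments=[
    {"offset": [3,2,50],"twist": -0.36,"grip": 0.95},
    {"offset": [3,2,70],"twist": -0.36,"grip": 0.95},
    {"offset": [3,2,70],"twist": -0.36,"grip": 0.95},
    {"offset": [3,2,70],"twist": -0.36,"grip": 0.95},
  ],
)

```text
time: 3.72
tool_pos: [0.4341, -0.1352, 0.2324]
tool_rot: [-0.002, 0.628, 0.778, -0.001]
contact_force: [0.1, -0.3, 0.8]
gripper_width: 0.952
```

```bash
python3 - <<'E'
from h import *
a=manip.grab_frame("side");b=manip.grab_frame("top")
cv2.imwrite("pics/d1.png",np.hstack([cv2.resize(a[150:290,170:310],(400,400)),cv2.resize(b[170:290,245:365],(400,400))]))
E
python3 st.py .4345 -.136 .177 12.3
```

```text
3.8167 [ 0.4355 -0.1356  0.2352] yaxis deg 11.93 zaxis [ 0.001 -0.001 -1.   ] g 0.95 F [-0.6  0.5  0.1] q [-0.47 -0.19  2.14 -0.    1.19 -0.67]
offset mm [-0.2 -1.1 58.2] twist -0.007
```

View pics/d1.png

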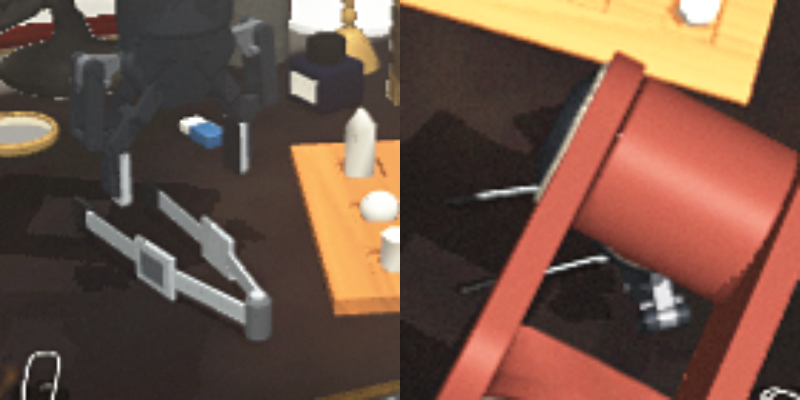

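The side view (left half) shows the open fingers at (122,180) and (242,150), above the paddles at (155,270) and (218,240). In the top view the arm hides the grip. The alignment looks right, so I descend.

>>> play_rows(
  increments=[
    {"offset": [0,-1,25],"twist": 0,"grip": 0.95},
    {"offset": [0,-1,45],"twist": 0,"grip": 0.95},
    {"offset": [0,-1,58],"twist": 0,"grip": 0.95},
    {"offset": [0,-1,58],"twist": 0,"grip": 0.95},
    {"offset": [0,-1,58],"twist": 0,"grip": 0.8},
  ],
)

```text
time: 4.23
tool_pos: [0.4348, -0.1354, 0.1775]
tool_rot: [0.0, 0.629, 0.777, 0.0]
contact_force: [-0.1, 0.0, 0.5]
gripper_width: 0.834
```

>>> play_rows(
  increments=[
    {"offset": [0,0,0],"twist": 0,"grip": 0.72},
    {"offset": [0,0,0],"twist": 0,"grip": 0.66},
    {"offset": [0,0,0],"twist": 0,"grip": 0.6},
    {"offset": [0,0,0],"twist": 0,"grip": 0.58},
    {"offset": [0,0,0],"twist": 0,"grip": 0.58},
  ],
)

```text
time: 4.65
tool_pos: [0.436, -0.1356, 0.1797]
tool_rot: [0.002, 0.628, 0.778, 0.001]
contact_force: [-1.3, 0.8, 8.0]
gripper_width: 0.584
```

```bash
python3 st.py .4345 -.136 .177 12.3; python3 - <<'E'
from h import *
a=manip.grab_frame("side")
cv2.imwrite("pics/d2.png",cv2.resize(a[170:290,160:300],(700,600)))
E
```

```text
4.65 [ 0.436  -0.1356  0.1797] yaxis deg 12.12 zaxis [ 0.004 -0.002 -1.   ] g 0.584 F [-1.3  0.8  8. ] q [-0.46 -0.09  2.16  0.    1.07 -0.68]
offset mm [-0.1 -1.5  2.7] twist -0.003
```

View pics/d2.png

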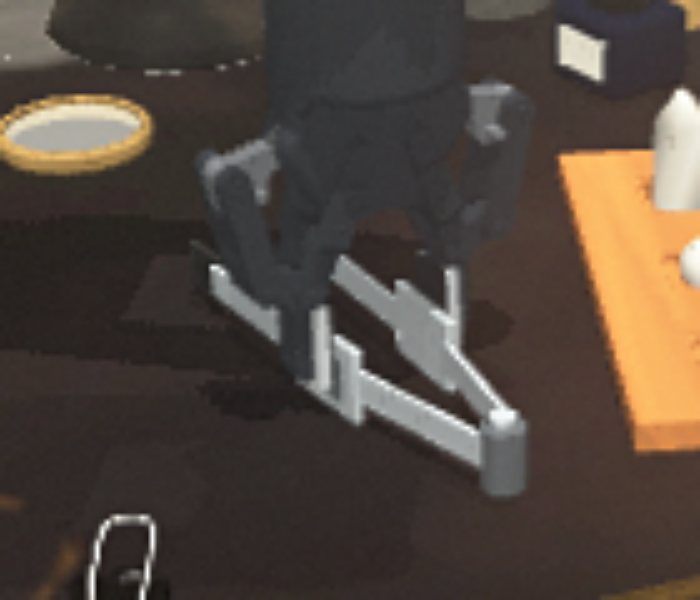

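```bash
python3 - <<'E'
from h import *
from scipy.spatial.transform import Rotation as R
s=manip.state();q=s["tool_rot"];M=R.from_quat([q[1],q[2],q[3],q[0]]).as_matrix();p=s["tool_pos"]
f=lambda P:np.round((px("side",P)-[160,170])*5)
for n,zz in(("tip173",.173),("tip178",.178)):
  for sy in(-1,1):
    print(n,sy,[f(p+M@np.array([dx,sy*.0248,zz])).tolist() for dx in(-.011,.011)])
for q in("tongs","tongs_grip","tip_left","tip_right"):
    print(q,[(round(d["p"],2),np.round(w("side",d["xyz"]),3).tolist()) for d in manip.tip_of(q,"side")[:2]])
th=np.radians(102.3);X=np.array([np.cos(th),np.sin(th),0]);Y=np.array([-X[1],X[0],0]);o=np.array([.4345,-.136,0])
print("paddles",[[f(o+X*dx+Y*sy*.025+[0,0,z]).tolist() for dx in(-.022,.022) for z in (0,.032)] for sy in(-1,1)],"barrel",f(o-X*.09+[0,0,.03]))
E
```

```text
tip173 -1 [[332.0, 400.0], [305.0, 377.0]]
tip173 1 [[442.0, 364.0], [413.0, 342.0]]
tip178 -1 [[333.0, 411.0], [305.0, 388.0]]
tip178 1 [[443.0, 375.0], [414.0, 353.0]]
tongs [(0.74, [0.432, -0.135, -0.0])]
tongs_grip [(0.84, [0.429, -0.133, 0.016])]
tip_left [(0.89, [0.393, -0.05, 0.013])]
tip_right [(0.58, [0.437, -0.033, 0.016])]
paddles [[[453.0, 392.0], [452.0, 319.0], [395.0, 347.0], [393.0, 276.0]], [[342.0, 428.0], [339.0, 354.0], [286.0, 381.0], [283.0, 309.0]]] barrel [494. 416.]
```

>>> play_rows(
  increments=[
    {"offset": [0,0,-10],"twist": 0,"grip": 0.57},
    {"offset": [0,0,-25],"twist": 0,"grip": 0.57},
    {"offset": [0,0,-45],"twist": 0,"grip": 0.57},
    {"offset": [0,0,-65],"twist": 0,"grip": 0.57},
    {"offset": [0,0,-80],"twist": 0,"grip": 0.57},
  ],
)

```text
time: 5.32
tool_pos: [0.4347, -0.135, 0.2593]
tool_rot: [0.001, 0.628, 0.778, 0.0]
contact_force: [0.7, -0.2, -1.7]
gripper_width: 0.574
```

>>> play_rows(
  increments=[
    {"offset": [0,0,-10],"twist": 0,"grip": 0.57},
    {"offset": [0,0,-10],"twist": 0,"grip": 0.57},
    {"offset": [0,0,-10],"twist": 0,"grip": 0.57},
  ],
)

```text
time: 5.57
tool_pos: [0.4345, -0.135, 0.2673]
tool_rot: [0.001, 0.628, 0.778, 0.0]
contact_force: [-0.5, 0.1, -1.9]
gripper_width: 0.572
```

```bash
python3 st.py; python3 - <<'E'
from h import *
a=manip.grab_frame("side");b=manip.grab_frame("top")
cv2.imwrite("pics/d3.png",np.hstack([cv2.resize(a[120:260,170:310],(400,400)),cv2.resize(b[170:290,245:365],(400,400))]))
for n in("side","top"):
  for q in("tongs","tongs_grip","tip_left","tip_right"):
    print(n,q,[(round(d["p"],2),np.round(w(n,d["xyz"]),3).tolist()) for d in manip.tip_of(q,n)[:2]])
E
```

```text
5.5667 [ 0.4345 -0.135   0.2673] yaxis deg 12.14 zaxis [ 0.001 -0.001 -1.   ] g 0.572 F [-0.5  0.1 -1.9] q [-0.46 -0.24  2.13 -0.    1.26 -0.68]
side tongs [(0.78, [0.43, -0.138, 0.09])]
side tongs_grip [(0.97, [0.428, -0.133, 0.102])]
side tip_left [(0.59, [0.392, -0.047, 0.104]), (0.57, [0.329, 0.17, -0.001])]
side tip_right [(0.77, [0.432, -0.034, 0.104])]
top tongs [(0.55, [0.433, -0.034, 0.103])]
top tongs_grip [(0.2, [0.576, -0.186, 0.005])]
top tip_left [(0.38, [0.39, -0.041, 0.102])]
top tip_right [(0.65, [0.428, -0.032, 0.103])]
```

View pics/d3.png

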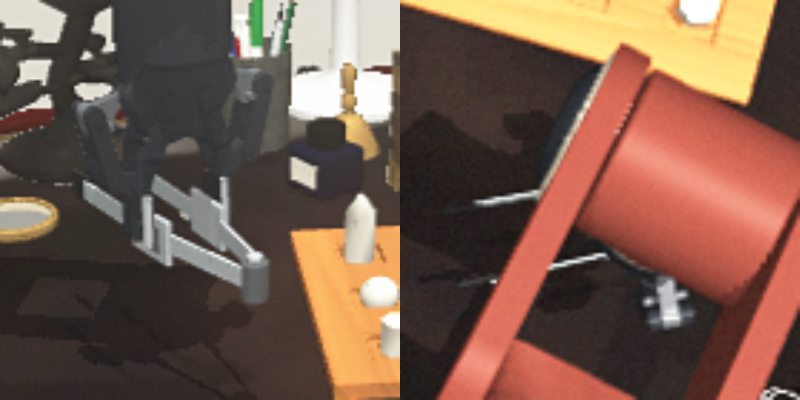

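```bash
python3 - <<'E'
from h import *
a=np.mean([manip.grab_frame("side").astype(float) for _ in range(8)],0).mean(2)
c=a[184:216,284:308]; c=np.clip((c-110)/(255-110),0,1)*255
c=cv2.resize(c.astype(np.uint8),(450,600),interpolation=cv2.INTER_CUBIC)
cv2.imwrite("pics/e.png",c)
for r in(196,199,202,205,208,211): print(r,a[r,286:306].astype(int))
E
```

```text
196 [ 61  62  61  59  70 140 167 183 197 208 214 216 221 227 236 129  58  60
  62  62]
199 [ 52  51  51  49  88 156 178 193 184 207 215 219 224 228 221 158 116 143
 150 150]
202 [172 170 171 172 172 176 188 202 208 214 217 221 224 217 197 173 170 170
 170 170]
205 [176 166 160 163 147 181 199 205 211 215 220 222 214 203 179 149 139 169
 171 171]
208 [178 168 175 131 142 194 203 208 213 218 219 212 200 188 166 174 158 117
 167 172]
211 [179 177 175 178 165 187 207 214 218 221 211 199 184 172 169 170 171 169
 121 159]
```

View pics/e.png

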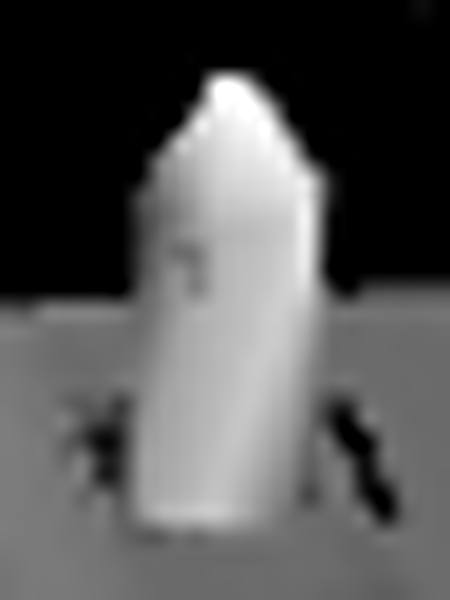

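The enlarged crystal is pale and pointed, with one broad facet roughly facing the side camera and an edge near (268,500). A tongs yaw of about −25° should meet its flats.

```bash
python3 st.py .515 .004 .29 -115
```

```text
6.4667 [ 0.4345 -0.135   0.2667] yaxis deg 12.15 zaxis [ 0. -0. -1.] g 0.574 F [ 0.1  0.2 -1.8] q [-0.46 -0.24  2.13 -0.    1.26 -0.68]
offset mm [118.9 108.  -23.3] twist 2.219
```

>>> play_rows(
  increments=[
    {"offset": [12,11,-23],"twist": 0,"grip": 0.57},
    {"offset": [35,32,-23],"twist": 0,"grip": 0.57},
    {"offset": [63,57,-23],"twist": 0,"grip": 0.57},
    {"offset": [92,83,-23],"twist": 0,"grip": 0.57},
    {"offset": [119,108,-23],"twist": 0,"grip": 0.57},
  ],
)

```text
time: 6.88
tool_pos: [0.5156, 0.0057, 0.2901]
tool_rot: [0.0, 0.628, 0.778, 0.0]
contact_force: [0.4, -0.1, -0.1]
gripper_width: 0.575
```

>>> play_rows(
  increments=[
    {"offset": [0,0,0],"twist": 0.08,"grip": 0.57},
    {"offset": [0,0,0],"twist": 0.19,"grip": 0.57},
    {"offset": [0,0,0],"twist": 0.31,"grip": 0.57},
    {"offset": [0,0,0],"twist": 0.43,"grip": 0.57},
    {"offset": [0,0,0],"twist": 0.55,"grip": 0.57},
  ],
)

```text
time: 7.3
tool_pos: [0.5151, 0.0044, 0.2896]
tool_rot: [-0.0, 0.818, 0.576, -0.0]
contact_force: [0.4, 0.7, -2.4]
gripper_width: 0.569
```

>>> play_rows(
  increments=[
    {"offset": [0,0,0],"twist": 0.12,"grip": 0.57},
    {"offset": [0,0,0],"twist": 0.24,"grip": 0.57},
    {"offset": [0,0,0],"twist": 0.36,"grip": 0.57},
    {"offset": [0,0,0],"twist": 0.48,"grip": 0.57},
    {"offset": [0,0,0],"twist": 0.6,"grip": 0.57},
  ],
)

```text
time: 7.72
tool_pos: [0.515, 0.0041, 0.2897]
tool_rot: [-0.0, 0.951, 0.308, -0.0]
contact_force: [0.3, -1.0, -0.7]
gripper_width: 0.568
```

>>> play_rows(
  increments=[
    {"offset": [0,0,0],"twist": 0.12,"grip": 0.57},
    {"offset": [0,0,0],"twist": 0.24,"grip": 0.57},
    {"offset": [0,0,0],"twist": 0.36,"grip": 0.57},
    {"offset": [0,0,0],"twist": 0.48,"grip": 0.57},
    {"offset": [0,0,0],"twist": 0.6,"grip": 0.57},
  ],
)

```text
time: 8.13
tool_pos: [0.515, 0.0041, 0.2897]
tool_rot: [0.0, 1.0, 0.013, 0.0]
contact_force: [-0.2, -0.6, -1.1]
gripper_width: 0.571
```

>>> play_rows(
  increments=[
    {"offset": [0,0,0],"twist": 0.12,"grip": 0.57},
    {"offset": [0,0,0],"twist": 0.24,"grip": 0.57},
    {"offset": [0,0,0],"twist": 0.36,"grip": 0.57},
    {"offset": [0,0,0],"twist": 0.43,"grip": 0.57},
    {"offset": [0,0,0],"twist": 0.47,"grip": 0.57},
  ],
)

```text
time: 8.55
tool_pos: [0.515, 0.0041, 0.2897]
tool_rot: [-0.0, 0.976, -0.218, -0.0]
contact_force: [0.2, -0.4, -1.8]
gripper_width: 0.571
```

```bash
cat > look.py <<'E'
from h import *
import sys
a=manip.grab_frame("side");b=manip.grab_frame("top")
cv2.imwrite(sys.argv[1],np.hstack([cv2.resize(a[100:240,210:350],(400,400)),cv2.resize(b[110:230,200:320],(400,400))]))
for n in("side","top"):
  for q in("tongs_grip","tip_left","tip_right","crystal"):
    print(n,q,[(round(d["p"],2),np.round(w(n,d["xyz"]),4).tolist()) for d in manip.tip_of(q,n)[:2]])
E
python3 look.py pics/f1.png; python3 st.py .522 .002 .29 -115
```

```text
side tongs_grip [(0.92, [0.5154, 0.0073, 0.125])]
side tip_left [(0.74, [0.6135, -0.0236, 0.1259]), (0.22, [0.5957, -0.1127, -0.003])]
side tip_right [(0.7, [0.5982, -0.0565, 0.1237])]
side crystal [(0.79, [0.7217, -0.1658, 0.0019]), (0.72, [0.6124, -0.0386, 0.0074])]
top tongs_grip [(0.46, [0.5144, 0.0028, 0.1277])]
top tip_left [(0.41, [0.6116, -0.0176, 0.1262]), (0.34, [0.5137, 0.002, 0.1286])]
top tip_right []
top crystal []
9.05 [0.515  0.0041 0.2897] yaxis deg -115.03 zaxis [-0.  0. -1.] g 0.569 F [ 1.6 -0.1 -1.2] q [-0.14 -0.11  1.97  0.    1.28  1.87]
offset mm [ 7.2 -1.  -0.3] twist -0.001
```

View pics/f1.png

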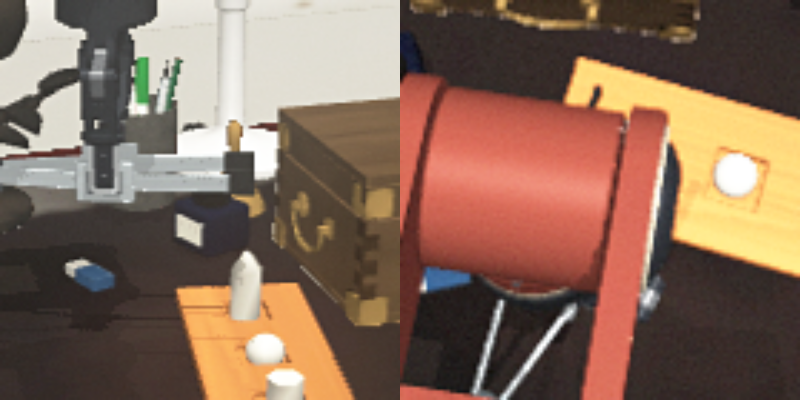

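The tongs are level. The pads at left crop (238,170) are nearly above the crystal tip at (245,255). I shift about 7 mm forward, come down to just above the point and look again.

>>> play_rows(
  increments=[
    {"offset": [6.5,-2.5,8],"twist": 0,"grip": 0.57},
    {"offset": [6.5,-2.5,20],"twist": 0,"grip": 0.57},
    {"offset": [6.5,-2.5,34],"twist": 0,"grip": 0.57},
    {"offset": [6.5,-2.5,40],"twist": 0,"grip": 0.57},
    {"offset": [6.5,-2.5,40],"twist": 0,"grip": 0.57},
  ],
)

```text
time: 9.47
tool_pos: [0.5207, 0.0038, 0.247]
tool_rot: [0.0, 0.976, -0.217, -0.003]
contact_force: [-0.6, 0.0, -1.7]
gripper_width: 0.569
```

```bash
python3 look.py pics/f2.png; python3 - <<'E'
from h import *
a=manip.grab_frame("side"); cv2.imwrite("pics/f3.png",cv2.resize(a[150:230,250:350],(750,600),interpolation=cv2.INTER_CUBIC))
P=lambda v:np.round((px("side",np.array(v))-[250,150])*7.5)
d=np.array([np.cos(np.radians(-25)),np.sin(np.radians(-25)),0]);y=np.array([-d[1],d[0],0]);m=np.array(manip.state()["tool_pos"])
print(m,"tips pred",[P(np.append(m[:2],m[2]-.164)+.1*d+sy*y*.0195) for sy in(-1,1)],"crystal tip",P([.613,-.0395,.062]))
E
```

```text
side tongs_grip [(0.57, [0.5214, 0.0095, 0.0855])]
side tip_left [(0.8, [0.6175, -0.022, 0.0832])]
side tip_right [(0.73, [0.6043, -0.0533, 0.0815])]
side crystal [(0.56, [0.6155, -0.0371, 0.0059]), (0.42, [0.592, -0.1125, 0.0079])]
top tongs_grip [(0.63, [0.5166, 0.0015, 0.0838])]
top tip_left []
top tip_right []
top crystal [(0.63, [0.7231, -0.1699, -0.001]), (0.46, [0.6515, 0.1248, -0.0005])]
[0.5220437  0.00363174 0.25006609] tips pred [array([346., 231.]), array([346., 183.])] crystal tip [347. 284.]
```

View pics/f3.png

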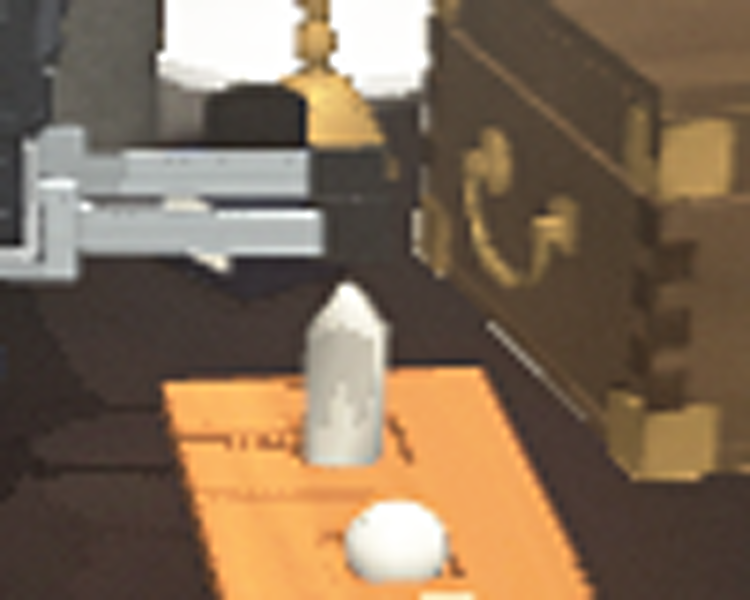

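The near pad at (357,230) and the far pad at (348,178) bracket the crystal tip at (347,283), and predicted and observed positions agree. I descend now.

>>> play_rows(
  increments=[
    {"offset": [0,0,8],"twist": 0,"grip": 0.57},
    {"offset": [0,0,18],"twist": 0,"grip": 0.57},
    {"offset": [0,0,26],"twist": 0,"grip": 0.57},
    {"offset": [0,0,30],"twist": 0,"grip": 0.57},
    {"offset": [0,0,30],"twist": 0,"grip": 0.57},
  ],
)

```text
time: 10.43
tool_pos: [0.521, 0.0037, 0.2174]
tool_rot: [0.0, 0.976, -0.217, -0.002]
contact_force: [0.4, 0.8, -1.0]
gripper_width: 0.573
```

>>> play_rows(
  increments=[
    {"offset": [0,0,8],"twist": 0,"grip": 0.57},
    {"offset": [0,0,16],"twist": 0,"grip": 0.57},
    {"offset": [0,0,21],"twist": 0,"grip": 0.57},
    {"offset": [0,0,21],"twist": 0,"grip": 0.57},
    {"offset": [0,0,21],"twist": 0,"grip": 0.57},
  ],
)

```text
time: 10.85
tool_pos: [0.5217, 0.0036, 0.1981]
tool_rot: [0.0, 0.976, -0.217, -0.001]
contact_force: [0.0, 0.1, -0.9]
gripper_width: 0.573
```

```bash
python3 st.py; python3 - <<'E'
from h import *
a=manip.grab_frame("side"); cv2.imwrite("pics/f4.png",cv2.resize(a[150:230,250:350],(750,600),interpolation=cv2.INTER_CUBIC))
E
```

```text
10.85 [0.5217 0.0036 0.1981] yaxis deg -115.05 zaxis [-0.001  0.    -1.   ] g 0.573 F [ 0.   0.1 -0.9] q [-0.14  0.04  2.    0.    1.11  1.87]
```

View pics/f4.png

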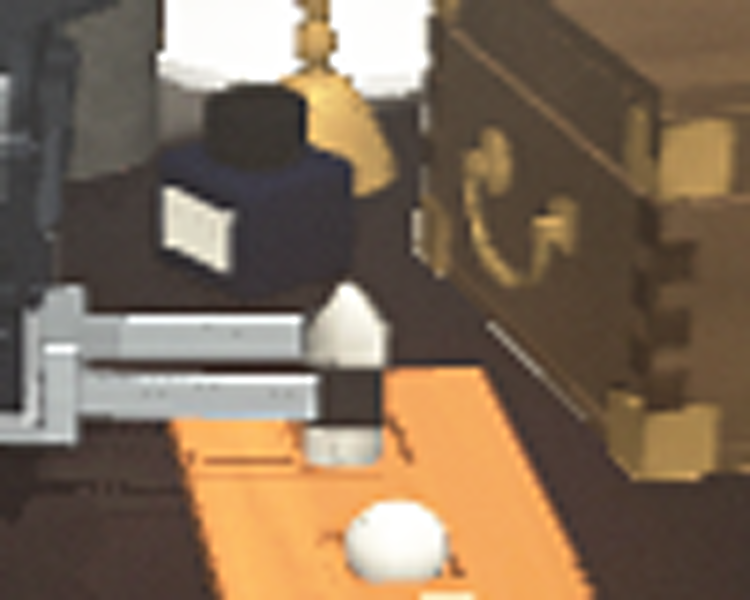

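The crystal at (347,330) stands between the near pad at (350,395) and the far pad behind it, with no contact force. I close gradually.

>>> play_rows(
  increments=[
    {"offset": [0,0,0],"twist": 0,"grip": 0.54},
    {"offset": [0,0,0],"twist": 0,"grip": 0.52},
    {"offset": [0,0,0],"twist": 0,"grip": 0.5},
    {"offset": [0,0,0],"twist": 0,"grip": 0.48},
    {"offset": [0,0,0],"twist": 0,"grip": 0.46},
  ],
)

```text
time: 11.32
tool_pos: [0.5221, 0.0036, 0.1991]
tool_rot: [-0.0, 0.976, -0.217, 0.0]
contact_force: [-0.1, -0.6, 1.0]
gripper_width: 0.474
```

>>> play_rows(
  increments=[
    {"offset": [0,0,0],"twist": 0,"grip": 0.43},
    {"offset": [0,0,0],"twist": 0,"grip": 0.38},
    {"offset": [0,0,0],"twist": 0,"grip": 0.3},
    {"offset": [0,0,0],"twist": 0,"grip": 0.3},
    {"offset": [0,0,0],"twist": 0,"grip": 0.3},
  ],
)

```text
time: 11.73
tool_pos: [0.5222, 0.0036, 0.199]
tool_rot: [-0.0, 0.976, -0.217, 0.0]
contact_force: [0.3, 0.5, 2.5]
gripper_width: 0.47
```

```bash
python3 st.py; python3 - <<'E'
from h import *
a=manip.grab_frame("side"); cv2.imwrite("pics/f5.png",cv2.resize(a[150:230,250:350],(750,600),interpolation=cv2.INTER_CUBIC))
E
```

```text
11.7333 [0.5222 0.0036 0.199 ] yaxis deg -115.05 zaxis [ 0.001 -0.    -1.   ] g 0.47 F [0.3 0.5 2.5] q [-0.14  0.03  2.    0.    1.11  1.87]
```

View pics/f5.png

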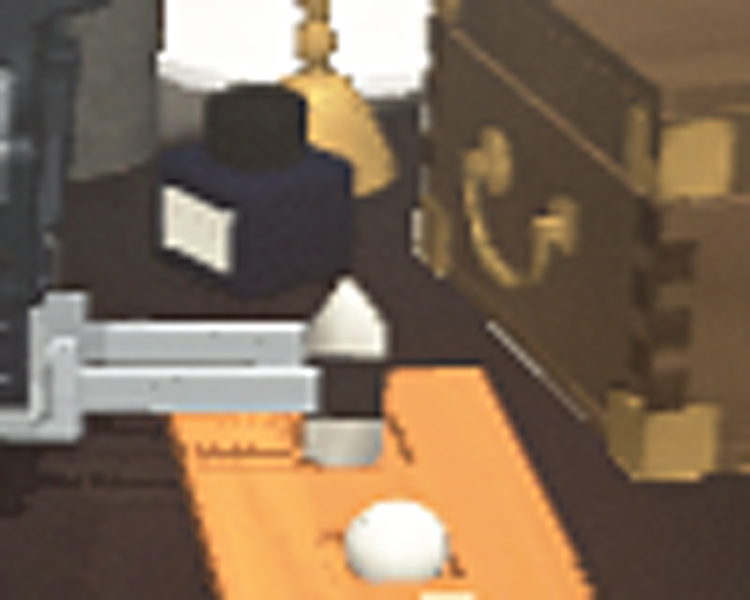

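The crystal is clamped between the pads at (350,385). The fingers stopped at 0.47, which is 40 mm, so the tips are 22 mm apart across the flats. I lift gently.

>>> play_rows(
  increments=[
    {"offset": [0,0,0],"twist": 0,"grip": 0.2},
    {"offset": [0,0,-3],"twist": 0,"grip": 0.2},
    {"offset": [0,0,-8],"twist": 0,"grip": 0.2},
    {"offset": [0,0,-15],"twist": 0,"grip": 0.2},
    {"offset": [0,0,-24],"twist": 0,"grip": 0.2},
  ],
)

```text
time: 12.2
tool_pos: [0.5214, 0.0037, 0.2225]
tool_rot: [0.0, 0.976, -0.217, -0.001]
contact_force: [0.2, 0.2, -1.6]
gripper_width: 0.472
```

>>> play_rows(
  increments=[
    {"offset": [0,0,-11],"twist": 0,"grip": 0.2},
    {"offset": [0,0,-23],"twist": 0,"grip": 0.2},
    {"offset": [0,0,-35],"twist": 0,"grip": 0.2},
    {"offset": [0,0,-47],"twist": 0,"grip": 0.2},
    {"offset": [0,0,-59],"twist": 0,"grip": 0.2},
  ],
)

```text
time: 12.62
tool_pos: [0.5221, 0.0036, 0.2835]
tool_rot: [-0.0, 0.976, -0.217, 0.001]
contact_force: [-0.1, 0.3, -1.5]
gripper_width: 0.472
```

>>> play_rows(
  increments=[
    {"offset": [0,0,-12],"twist": 0,"grip": 0.2},
    {"offset": [0,0,-24],"twist": 0,"grip": 0.2},
    {"offset": [0,0,-36],"twist": 0,"grip": 0.2},
    {"offset": [0,0,-47],"twist": 0,"grip": 0.2},
    {"offset": [0,0,-55],"twist": 0,"grip": 0.2},
  ],
)

```text
time: 13.03
tool_pos: [0.5222, 0.0036, 0.3385]
tool_rot: [-0.0, 0.976, -0.217, 0.001]
contact_force: [0.5, -0.4, -1.6]
gripper_width: 0.467
```

>>> play_rows(
  increments=[
    {"offset": [0,0,-6],"twist": 0,"grip": 0.2},
    {"offset": [0,0,-9],"twist": 0,"grip": 0.2},
    {"offset": [0,0,-10],"twist": 0,"grip": 0.2},
    {"offset": [0,0,-10],"twist": 0,"grip": 0.2},
    {"offset": [0,0,-10],"twist": 0,"grip": 0.2},
  ],
)

```text
time: 13.45
tool_pos: [0.5218, 0.0036, 0.3459]
tool_rot: [0.0, 0.976, -0.217, -0.001]
contact_force: [-0.0, -0.2, -2.0]
gripper_width: 0.471
```

```bash
python3 st.py; python3 look.py pics/g.png; python3 - <<'E'
from h import *
for q in("stub","dome"): print(q,[(round(d["p"],2),np.round(w("side",d["xyz"]),4).tolist()) for d in manip.tip_of(q,"side")[:2]])
a=manip.grab_frame("side"); a0=cv2.imread("pics/side0.png")
f=lambda P:np.round(px("side",np.array(P))).tolist()
print("pred tip,foot,pads px",f([.613,-.0395,.21]),f([.613,-.0395,.155]),f([.613,-.0395,.182]))
# whole-frame brightness-range mask of pale stone near predicted crystal
g=a.min(2); u,v=map(int,f([.613,-.0395,.182]))
for r in range(v-22,v+24,3): print(r,a[r,u-9:u+10].mean(1).astype(int))
print("pocket: was",a0[196:212:4,294:300].mean((1,2)).astype(int),"now",a[196:212:4,294:300].mean((1,2)).astype(int), "dome/stub diff",np.abs(a.astype(int)-a0)[212:250,294:320].mean())
E
```

```text
13.45 [0.5218 0.0036 0.3459] yaxis deg -115.05 zaxis [-0.001  0.    -1.   ] g 0.471 F [-0.  -0.2 -2. ] q [-0.14 -0.15  1.91 -0.    1.39  1.87]
side tongs_grip [(0.96, [0.5196, 0.0115, 0.1812])]
side tip_left [(0.5, [0.6169, -0.0297, 0.1798])]
side tip_right [(0.93, [0.6062, -0.0474, 0.1826])]
side crystal [(0.74, [0.7225, -0.1701, -0.0011]), (0.67, [0.612, -0.0336, 0.1523])]
top tongs_grip [(0.65, [0.5208, 0.0022, 0.1841])]
top tip_left []
top tip_right []
top crystal [(0.63, [0.724, -0.173, -0.0055]), (0.48, [0.5912, -0.1135, 0.0028])]
stub [(0.7, [0.5762, -0.1871, 0.0091]), (0.26, [0.6551, 0.1235, 0.0017])]
dome [(0.64, [0.5928, -0.1107, 0.0104]), (0.18, [0.6061, -0.0474, 0.1792])]
pred tip,foot,pads px [298.0, 122.0] [297.0, 148.0] [297.0, 135.0]
113 [214 225 230 235 233 229 222 200 215 219 219 219 219 218 218 217 218 219
 217]
116 [217 227 232 235 233 230 224 201 215 220 219 218 218 218 217 217 218 218
 219]
119 [220 228 233 237 235 231 224 203 216 219 218 219 219 217 219 219 218 218
 217]
122 [222 228 233 236 234 230 223 211 216 221 219 219 218 219 219 218 218 219
 218]
125 [224
[... 373 characters left out ...]
 74  72  69  58 209 223 219
 220]
140 [185 184 186 193 203 121  69  68  69  68  68  70  72  67  55 209 222 219
 226]
143 [236 249 176 172 194 187 188 190 192 197 195 188 179 172 117  79  76  71
  70]
146 [255 153 123 173 181 184 188 189 192 190 183 175 163 150 248 254 255 254
 253]
149 [255 171 110 129 129 133 255 212 152 141 110 254 255 255 254 251 251 251
 255]
152 [255 255 184 114 119  90 255 255 253 253 253 253 252 252 252 252 253 255
 215]
155 [255 189 137 155 158 151 116 255 255 253 253 253 253 253 253 253 253 255
 219]
158 [255 255 180 105 107  94 255 255 255 254 253 253 253 253 253 254 254 255
 254]
pocket: was [216 219 217 210] now [ 59 163 169 169] dome/stub diff 3.8333333333333335
```

The crystal foot is at z ≈ 0.15, its pocket is empty, and the dome and stub haven't moved. I hold still briefly, check for slip and hand in.

>>> play_rows(
  increments=[
    {"offset": [0,0,0],"twist": 0,"grip": 0.2},
    {"offset": [0,0,0],"twist": 0,"grip": 0.2},
    {"offset": [0,0,0],"twist": 0,"grip": 0.2},
    {"offset": [0,0,0],"twist": 0,"grip": 0.2},
    {"offset": [0,0,0],"twist": 0,"grip": 0.2},
  ],
)

```text
time: 14.52
tool_pos: [0.522, 0.0036, 0.3467]
tool_rot: [-0.0, 0.976, -0.217, -0.0]
contact_force: [-0.2, -0.7, -1.0]
gripper_width: 0.47
```

```bash
python3 st.py; python3 - <<'E'
from h import *
b=cv2.imread("pics/g.png");a=manip.grab_frame("side")
print([(round(d["p"],2),np.round(w("side",d["xyz"]),4).tolist()) for d in manip.tip_of("crystal","side")[:2]])
print(a[125:149:3,288:304].mean(2).astype(int)[[0,1,2,6,7]])
manip.job_done()
E
```

```text
14.5167 [0.522  0.0036 0.3467] yaxis deg -115.05 zaxis [-0.  0. -1.] g 0.47 F [-0.2 -0.7 -1. ] q [-0.14 -0.15  1.91  0.    1.39  1.87]
[(0.83, [0.7225, -0.167, 0.0001]), (0.46, [0.613, -0.0353, 0.1518])]
[[223 230 238 240 236 233 226 225 233 243 247 245 226 217 219 217]
 [225 232 240 243 242 200 192 208 220 230 233 236 251 229 218 219]
 [187 188 190 169 160 168 183 195 212 217 219 223 227 235 171 208]
 [236 249 176 172 193 186 188 190 193 197 195 187 179 173 117  80]
 [255 153 123 175 182 183 186 190 192 191 183 173 163 151 248 254]]
the job is handed in; nothing more can be done
```

The tall pale crystal is held upright and still in the closed tongs, about 14 cm above the tray. I handed the job in at about 14.5 s of the 42 s allowed. I picked up the tongs by their paddles, lowered the open tips around the crystal, closed them on it and lifted it straight up.

- **Grip:** the fingers stopped at 40 mm, which puts the tips 22 mm apart, matching the crystal's width across flats.
- **Position:** the crystal's foot is at z ≈ 0.152 m, and two checks about a second apart showed no slip.
- **Tray:** the crystal's pocket looks empty, and the dome and stub were found where they started, to within the detection error.
- **Forces:** every reading was 8 N or less; the 8 N came when the fingers first closed on the tongs.

The final state was checked from numbers and pixel values, not by eye, because all 12 picture views were used. The top camera could not see the tips or the crystal at the end because the arm was in the way, so the position and tray checks rest on the side camera alone. I did not recheck the magnifier, eraser, ink bottle or bell at the end.

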